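# Flip a pump cover onto the fixture plate

### The job

Without grasping or lifting the pump cover, push it with the fingertips against the near edge of the low steel fixture plate until it tips up and flips over onto the plate, machined sealing face up. Then push it, lying flat, along the plate until its long side is flush against the back stop bar, wholly on the plate. Leave the can, the valve and the wrench where they are.

Things in the scene. Friction and masses are not known exactly. Their poses are not given: they have to be found in the camera images.
- fixture: dark steel plate fixed to the bench, 140 mm deep (x), 250 mm wide (y), 8 mm thick, top 8 mm above the bench (z = 0), four bolt heads 2 mm high near its corners. Origin: at bench height in the middle of its near long edge, the 8 mm step that faces the robot; x runs over the plate to the back stop, y along the edge (-125 to +125 mm), z up
- stop (a point): back stop: bright steel bar 200 mm long across the fixture plate, 15 mm deep, its top 26 mm above the bench. This point: middle of its near face, at the plate's upper face (105, 0, 8 mm in the fixture's frame); axes as the fixture's. A cover fully home has its middle 35 mm before this face and 15 mm above the bench
- cover: flat box 70 (x) by 110 (y) by 14 mm (z), loose, 0.2 to 0.4 kg; origin at its middle. +z: grey cast face, up at first; -z: sealing face, dark groove. Starts flat, its +x long side 1 to 5 cm from the fixture's near edge, turned up to 17 degrees. Pressed at its -x side against the step (about 8 N), a fingertip sticks to it and tips it as it rises in an arc; it falls over 15 to 20 degrees past upright
- cover_side_a (a point): point on the cover: middle of the long side at x = +35 mm, half-way through the thickness; axes as the cover's
- cover_side_b (a point): point on the cover: middle of the long side at x = -35 mm, half-way through the thickness; axes as the cover's
- paste_can: bystander: upright can, 66 mm across, 85 mm high, to the left (+y) of the fixture; origin at its underside
- valve: bystander: small brass ball valve with a lever, about 80 mm long and 54 mm high, to the right (-y) of the fixture; origin at its underside
- wrench: bystander: steel wrench about 170 mm long lying along its x axis, to the right (-y) of the valve; origin at its underside
Mind the look-alikes: they are no part of the job. Several things have the shape of the cover; the one meant has the colours described above.

How it is judged (in metres and radians):
On the way, in this order (a step that is already met when the one before it is completed fails the run):
1. the cover is tipped up (35 to 125 degrees) with its lower long side at the fixture's near edge (angle between cover's own z axis and vertical between 0.61 and 2.2 rad and x of cover_side_a in the frame of fixture between -0.03 and 0.03 m and height (world z) of cover_side_a below 0.03 m), for 0.05 s.
2. the cover lies flat on the fixture plate, sealing face up (angle between cover's own z axis and vertical above 3.04 rad and x of cover in the frame of fixture above 0.005 m and height (world z) of cover between 0.012 and 0.02 m), for 0.1 s.
At the end, for the whole second after the job is handed in: The cover lies still and flat (within 4 degrees) on the fixture plate, sealing face up, within 4 mm of the back stop and square to it within 3.4 degrees, and does not stick out over the plate's ends by more than 1 mm (angle between cover's own z axis and vertical above 3.06 rad and height (world z) of cover between 0.012 and 0.018 m and x of cover in the frame of fixture between 0.066 and 0.073 m and y of cover in the frame of fixture between -0.071 and 0.071 m and angle between the x axis of cover and the x axis of fixture, either way round below 0.06 rad and linear speed of cover below 0.01 m/s); the robot touches nothing.
It fails at once if the cover is lifted: both its long sides are more than 32 mm above the bench (height (world z) of each of cover_side_a, cover_side_b above 0.032 m).
It fails at once if the can is moved more than 15 mm (distance of paste_can from where it was at the start of the episode above 0.015 m).
It fails at once if the valve is moved more than 15 mm (distance of valve from where it was at the start of the episode above 0.015 m).
It fails at once if the wrench is moved more than 15 mm (distance of wrench from where it was at the start of the episode above 0.015 m).
It also fails if it takes over 72 s, if anything falls off the work surface, if the arm or the gripper's body presses on something with over 40 N, if the wrist force passes 120 N, or if a joint passes its speed limit or range.

### The arm

A 6-joint arm with a two-finger parallel gripper is mounted at the origin on the work surface. World frame = base frame: x ahead of the robot, y to its left, z up, the work surface at z = 0. Lengths are in mm, angles in rad, forces in N, time in s.
With the tool pointing down it reaches from about 325 to 875 mm from the base axis. Payload 4.4 kg.
Tool frame: the origin (TCP) lies on the centre line of the jaws, within the pads' length; the fingertips stand ahead of it and the grasp point (between the pads) lies 6 mm ahead of it (ctrl.tcp_to_tips is the z of the fingertips in the tool frame, in mm); z points along the fingers, y is the direction in which the jaws open and shut (so a half turn about z gives the same grasp; the last joint's range is limited). The gripper opens to 85 mm and grips with 20 to 120 N. Pads are 22 mm wide; open, the fingers measure 114 mm over their backs; the gripper's body (76 mm by 85 mm) begins 54 mm behind the grasp point. The pads swing forward as they close: fully open they stand 13 mm farther back than shut.
Start: joints at [-1.292, 0.207, 1.542, -0, 1.393, -0.15], TCP at [239.585, -522.711, 256.282] pointing down, gripper open.
Joint ranges: [-2.73, 2.73], [-0.86, 2.22], [0.23, 2.46], [-1.11, 4.25], [0.08, 2.63], [-2.82, 2.82]. Speed limits (rad/s): [2.79, 2.79, 3.14, 3.14, 3.14, 3.14].

### API

Orientations are given as a 3x3 rotation matrix whose columns are the frame's x, y, z axes.
In Python, from plant import ctrl, sensors, optics gives the robot as it stands. Calls block until the motion is done:
- ctrl.move_ptp(position, orientation): joint-space move of the TCP to a pose.
- ctrl.move_l(position, rot=None, vel=150, threshold=None): straight line of the TCP; rot=None keeps the orientation; vel is the mean speed in mm/s. With threshold (N) it stops when the force on the tool has changed by that much, and returns True; else False.
- ctrl.set_joints(angles): joint-space move.
- ctrl.gripper_to(opening, force=None): finger opening in mm; force is the grip in N (None keeps the last); returns when the fingers have stopped.
- ctrl.hold(seconds).
- ctrl.solve_ik(position, orientation): joint angles nearest the present ones, or None.
- sensors.read_state(): the state.
- optics.grab_frame(name): name is "scene" or "top" or "wrist"; returns (picture, depth): 420x560x3 uint8, red, green, blue; 420x560 float32, mm along the optical axis (not along the pixel's ray), 0 where there is no reading.
- optics.camera_params(name): a dict with "mtx" (3x3 intrinsics, pixels), "R" (3x3) and "t" (3): a world point X has camera coordinates R X + t; the wrist camera has in their place "T_tool_cam" (4x4, takes a point from camera to tool coordinates, whose origin is the TCP and whose axes are the flange's). Camera axes: x right, y down, z forward; pixel columns grow to the right and rows downward; lengths in mm; the calibration is good to about 2 mm. A picture is of the moment at which its call begins: read the wrist's pose just before it. camera_params takes no time and is no camera call.
A pose or a line that the arm cannot do raises ctrl.MotionError and nothing moves.
- ctrl.finish_job(): hands the job in, once; it reports no verdict.
The state is a dict: "t": time; "q": joint angles; "qvel": joint speeds; "tau": joint torques, N m; "eef_pos": TCP position; "eef_rot": TCP orientation; "force": force on the tool from outside, world axes, zero at the start; "wrist_torque": the same for the moment, N m; "grip_width": finger opening in mm.
Only numpy, scipy, OpenCV 4.12 (cv2) and the standard library are available. Lean on these libraries where they do the work, as an engineer would, in place of code of your own. Each camera call takes 0.05 s, during which the arm holds its last target.

## Working session

There is one attempt and no reset: what is moved stays moved. The work goes in short steps, each a Python script; the robot and the scene stay as the last script left them, time stands still between calls to the robot, and variables do not carry over. Pictures are saved under pics/ and viewed, and the job is handed in when it is done.

```bash
ls; mkdir -p pics; cat > h.py <<'E'
import numpy as np, cv2
from plant import ctrl, sensors, optics
def save(n,im): cv2.imwrite('pics/'+n,cv2.cvtColor(im,cv2.COLOR_RGB2BGR))
E
python3 - <<'E'
from h import *
print(ctrl.tcp_to_tips, sensors.read_state())
for n in("scene","top"):
    p,d=optics.grab_frame(n); save(n+'0.png',p); np.save(n+'0d.npy',d); np.save(n+'0.npy',p)
    c=optics.camera_params(n); print(n,c)
E
```

```text
pics
25.0 {'t': 0.0, 'q': array([-1.29145620e+00,  2.07433827e-01,  1.54299477e+00,  3.07014894e-06,
        1.39349298e+00, -1.50497788e-01]), 'qvel': array([-6.89298169e-04,  1.65871294e-04, -1.53455290e-03,  2.71974201e-05,
        9.19744197e-04, -4.56611934e-04]), 'tau': array([ 7.20806729e-04, -3.83030713e+01, -2.91595548e+01, -1.67022899e-04,
        1.04631385e-02,  7.92079533e-06]), 'eef_pos': array([ 239.40802502, -522.00193145,  255.09848768]), 'eef_rot': array([[ 9.09033644e-01,  4.16722240e-01, -6.39229354e-04],
       [ 4.16722582e-01, -9.09030954e-01,  2.23948253e-03],
       [ 3.52162908e-04, -2.30214627e-03, -9.99997288e-01]]), 'force': array([ 0.35015781, -0.38302322,  0.05731899]), 'wrist_torque': array([-0.01899487, -0.02352379, -0.00347901]), 'grip_width': 85.39800556107788}
scene {'mtx': array([[421.95844244,   0.        , 281.352654  ],
       [  0.        , 421.95844244, 211.77954799],
       [  0.        ,   0.        ,   1.        ]]), 'R': array([[-0.83763145,  0.54616237,  0.00895642],
       [ 0.36315843,  0.5690626 , -0.73775586],
       [-0.40803125, -0.61471491, -0.6750082 ]]), 't': array([ 498.19105603, -170.64627959, 1130.06661505])}
top {'mtx': array([[421.92391821,   0.        , 282.99417724],
       [  0.        , 421.92391821, 213.13584367],
       [  0.        ,   0.        ,   1.        ]]), 'R': array([[-0.02203277, -0.99970061,  0.01064177],
       [-0.99754712,  0.02127544, -0.06668652],
       [ 0.06644015, -0.01208495, -0.99771722]]), 't': array([ 16.69123463, 586.30945361, 988.24644748])}
```

View pics/scene0.png

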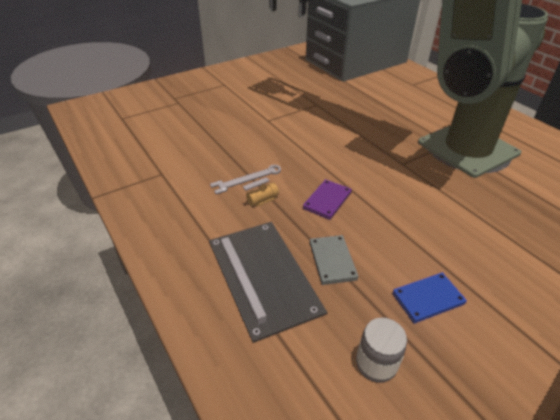

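View pics/top0.png

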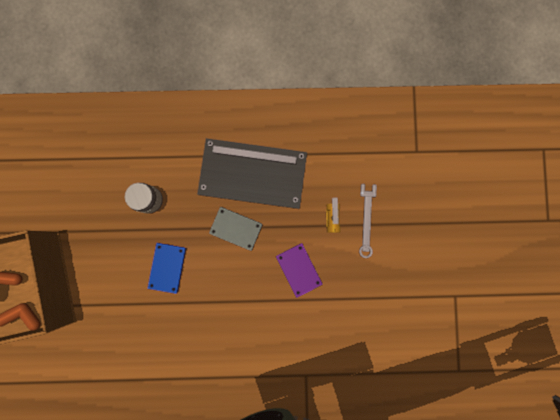

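The three cover-shaped plates in the top view are grey-green (236,229), blue (167,268) and purple (299,270). The description says grey cast face and the grey one lies before the fixture (253,173), so I choose the grey one. Next I measure both and make a close crop.

```bash
cat >> h.py <<'E'
def ray(cam,px,z):
    c=optics.camera_params(cam); R,t=c['R'],c['t']
    px=np.atleast_2d(np.asarray(px,float))
    d=np.c_[px,np.ones(len(px))]@np.linalg.inv(c['mtx']).T@R
    C=-R.T@t
    return C+d*((z-C[2])/d[:,2])[:,None]
def quad(mask):
    cs,_=cv2.findContours(mask.astype(np.uint8),cv2.RETR_EXTERNAL,cv2.CHAIN_APPROX_NONE)
    c=max(cs,key=cv2.contourArea); 
    return c, cv2.boxPoints(cv2.minAreaRect(c))
E
python3 - <<'E'
from h import *
for n,roi in(("top",(190,130,320,255)),("scene",(200,210,365,345))):
    p=np.load(n+'0.npy'); d=np.load(n+'0d.npy')
    x0,y0,x1,y1=roi
    hsv=cv2.cvtColor(p,cv2.COLOR_RGB2HSV)
    if n=='top': print(hsv[229,236],hsv[185,253],hsv[235,200],hsv[173,240])
    else: print(hsv[262,333],hsv[290,280])
    m=np.zeros(p.shape[:2],bool); m[y0:y1,x0:x1]=(hsv[y0:y1,x0:x1,1]<95)
    cov=m&(hsv[...,1]>0)
    nl,lab,st,ce=cv2.connectedComponentsWithStats(m.astype(np.uint8))
    vis=p.copy()
    for i in range(1,nl):
        if st[i,4]<500: continue
        c,b=quad(lab==i)
        for z in((8,) if st[i,4]>4000 else (14,)):
            P=ray(n,b+0.,z); print(n,i,st[i],b.round(1).tolist(),'\n',P.round(1).tolist(),'mid',P.mean(0).round(1),'len',np.linalg.norm(P-np.roll(P,1,0),axis=1).round(1))
        cv2.drawContours(vis,[c],-1,(255,0,0),1); cv2.polylines(vis,[b.astype(int)],True,(0,255,0),1)
    save(n+'crop.png',cv2.resize(vis[y0-10:y1+10,x0-10:x1+10],None,fx=4,fy=4,interpolation=0)[:600,:800])
E
```

```text
[ 30  28 118] [16 39 72] [ 14 171 137] [15 35 72]
top 1 [ 198  139  109   69 5779] [[197.3000030517578, 194.1999969482422], [205.0, 138.10000610351562], [306.70001220703125, 152.10000610351562], [299.0, 208.10000610351562]] 
 [[637.7, 210.0, 8.0], [774.8, 190.1, 8.0], [735.4, -57.3, 8.0], [598.6, -35.2, 8.0]] mid [686.6  76.9   8. ] len [248.3 138.5 250.6 138.5]
top 2 [ 209  207   53   44 1358] [[208.3000030517578, 233.1999969482422], [219.5, 205.8000030517578], [262.29998779296875, 223.39999389648438], [251.0, 250.8000030517578]] 
 [[542.7, 183.5, 14.0], [607.8, 155.8, 14.0], [563.3, 54.0, 14.0], [498.6, 82.1, 14.0]] mid [553.1 118.9  14. ] len [110.5  70.7 111.1  70.5]
[ 39  14 129] [20 19 81]
scene 3 [ 209  222  118  120 7949] [[207.8000030517578, 240.39999389648438], [281.29998779296875, 208.10000610351562], [327.20001220703125, 312.79998779296875], [253.8000030517578, 345.1000061035156]] 
 [[736.3, -57.2, 8.0], [556.5, -59.1, 8.0], [637.8, 212.1, 8.0], [776.4, 196.2, 8.0]] mid [676.8  73.    8. ] len [256.6 179.8 283.1 139.5]
scene 4 [ 309  235   50   50 1768] [[308.1000061035156, 238.5], [345.29998779296875, 228.1999969482422], [359.29998779296875, 278.79998779296875], [322.1000061035156, 289.1000061035156]] 
 [[564.7, 53.2, 14.0], [481.8, 70.8, 14.0], [545.2, 188.4, 14.0], [617.6, 170.0, 14.0]] mid [552.3 120.6  14. ] len [128.3  84.8 133.7  74.7]
```

View pics/topcrop.png

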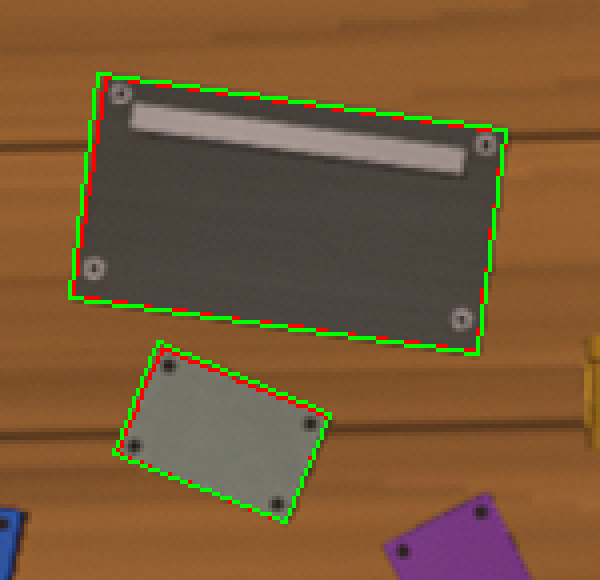

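Both top-view boxes match the given sizes: cover 110.8×70.6 mm, plate 250×138.5 mm. The grey plate with its four holes is the cover; it is turned about -14.5° relative to the fixture. Next I move behind it and touch the bench to get the tip height.

```bash
cat >> h.py <<'E'
YAW=np.radians(-9.0); FO=np.array([618.2,87.4,0.])
fx=np.array([np.cos(YAW),np.sin(YAW),0]); fy=np.array([-np.sin(YAW),np.cos(YAW),0]); fz=np.array([0,0,1.])
F=np.c_[fx,fy,fz]
def rot(phi): return np.c_[np.cos(phi)*fx+np.sin(phi)*fz,-fy,np.sin(phi)*fx-np.cos(phi)*fz]
TIP=25.0; HX=11.0
def tcp(x,z,y,phi=0.):   # front lower corner of the fingers at fixture x,z
    R=rot(phi); return FO+F@np.array([x,y,z])-R@np.array([HX,0,TIP]), R
def corner(s=None):
    s=s or sensors.read_state(); return F.T@(s['eef_pos']+s['eef_rot']@np.array([HX,0,TIP])-FO)
def ff(s=None):
    s=s or sensors.read_state(); return F.T@s['force']
E
python3 - <<'E'
from h import *
print('purple',[ (F.T@(p-FO)).round() for p in ray('top',[[277,257],[299,244]],14)])
ctrl.gripper_to(55)
ctrl.move_ptp(*tcp(-138,120,22))
ctrl.move_l(tcp(-138,25,22)[0],vel=200)
print(corner(),ff())
r=ctrl.move_l(tcp(-138,-8,22)[0],vel=20,threshold=4)
print(r,corner(),ff(),sensors.read_state()['t'],sensors.read_state()['grip_width'])
p,d=optics.grab_frame('scene'); save('s1.png',p)
E
```

```text
purple [array([-124.,  -87.,   14.]), array([ -86., -135.,   14.])]
[-137.24692393   21.89745248   25.44867235] [-0.23270928 -0.19793254  1.3623092 ]
True [-138.10947979   21.95150423   -3.96063877] [-0.17087972 -0.95273977  4.34265757] 4.9333 54.96234365219848
```

View pics/s1.png

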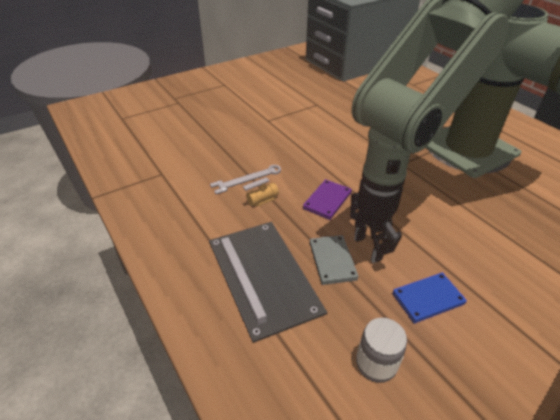

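The arm stands behind the cover at (375,240), with both fingertips on the bench. Contact came at a nominal -4 mm, so the tip length at this opening is 21 mm. Now push to the step.

```bash
sed -i 's/^TIP=25.0/TIP=21.0/' h.py
python3 - <<'E'
from h import *
ctrl.move_l(tcp(-138,5,22)[0],vel=30)
print(corner())
for x in(-110,-95,-80):
    ctrl.move_l(tcp(x,5,22)[0],vel=40); print(corner().round(1),ff().round(2))
r=ctrl.move_l(tcp(-60,5,22)[0],vel=12,threshold=7)
print(r,corner().round(1),ff().round(2),sensors.read_state()['t'])
for n in('top','scene'):
    p,d=optics.grab_frame(n); save(n+'2.png',cv2.resize(p[110:310,140:380],None,fx=3,fy=3))
E
```

```text
[-138.00391415   22.00577531    5.04666438]
[-109.9   22.     4.9] [0.47 0.02 0.68]
[-94.2  22.1   5.2] [ 0.21  1.02 -0.67]
[-79.3  22.1   5.1] [ 0.12  0.45 -0.9 ]
True [-71.3  21.9   4.1] [ 0.63 -0.18 -0.05] 8.1833
```

View pics/top2.png

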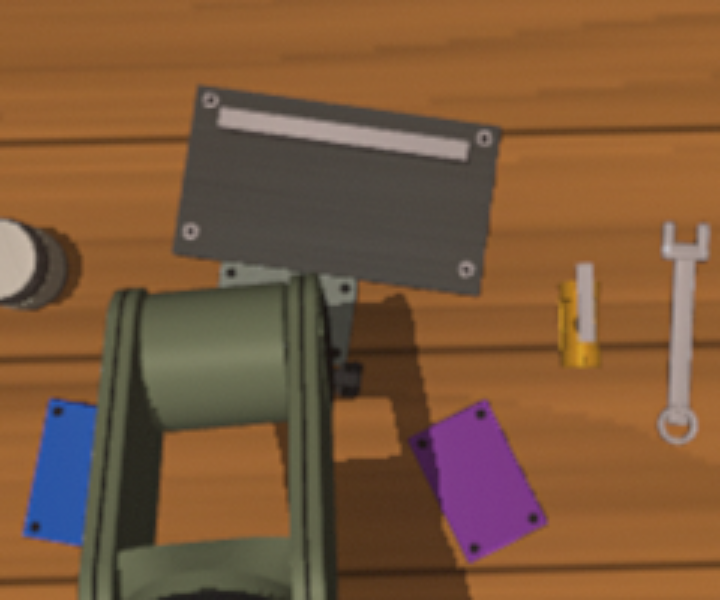

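View pics/scene2.png

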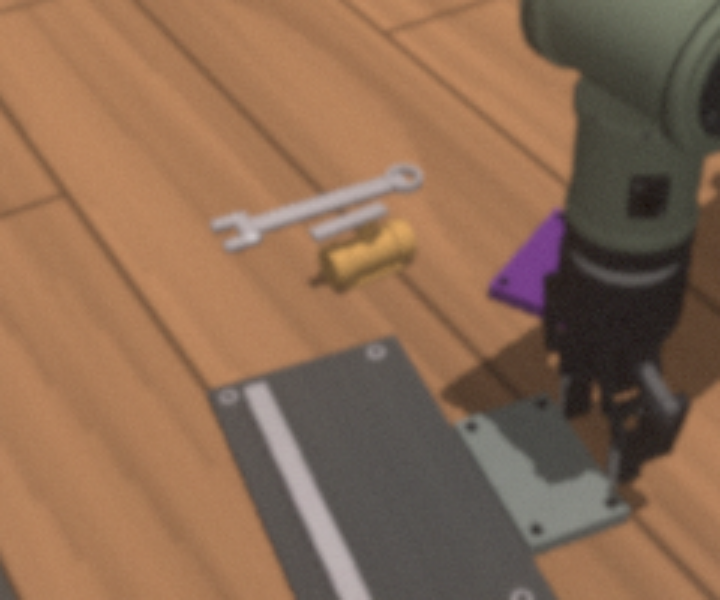

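The cover lies square against the step: the top crop shows its front edge along the plate's near edge at (290,275). The contact stop at -71.3 mm fits the expected -70. Now I build up about 8–12 N and learn the stiffness.

```bash
python3 - <<'E'
from h import *
for x in(-71,-70,-69,-68,-67):
    ctrl.move_l(tcp(x,5,22)[0],vel=15); s=sensors.read_state(); print(x,corner(s).round(2),ff(s).round(2),s['t'])
    if ff(s)[0]<-9: break
E
```

```text
-71 [-71.01  22.     4.92] [-0.22 -0.01 -0.09] 8.5917
-70 [-70.71  21.96   4.74] [-1.83  0.44  1.57] 8.8417
-69 [-70.69  21.92   4.6 ] [-4.47  0.71  3.68] 9.0917
-68 [-70.69  21.88   4.4 ] [-6.91  0.92  5.25] 9.3417
-67 [-70.7   21.84   4.21] [-10.36  -0.42   6.15] 9.5917
```

```bash
cat >> h.py <<'E'
H=5.0; BX=-0.7; YP=22.0
def model(th):
    s,c=np.sin(th),np.cos(th)
    if 14*c>8: e=-8*s/c
    else: e=-14*s+(8-14*c)/s*c
    return np.array([e+BX-70*c+H*s, 70*s+H*c])
def step(th,off,k=-0.25,vel=30):
    m=model(th)+off*np.array([np.cos(th),-np.sin(th)])
    return tcp(m[0],m[1],YP,k*th)
def arc(t0,t1,off,target=10.,d=3.):
    for a in np.arange(t0,t1+.01,d):
        th=np.radians(a); P,R=step(th,off); ctrl.move_l(P,R,vel=30)
        s=sensors.read_state(); f=ff(s); c=corner(s)
        u=np.array([np.cos(th),-np.sin(th)]); t=np.array([np.sin(th),np.cos(th)])
        fr=-(f[[0,2]]@u); ft=-(f[[0,2]]@t)
        e=c[[0,2]]-model(th)
        print(int(a),'off %.1f press %.1f lift %.1f'%(off,fr,ft),'err rad %.1f tan %.1f y %.1f'%(e@u,e@t,c[1]),'fy %.1f t %.1f'%(f[1],s['t']))
        off=np.clip(off+np.clip((target-fr)/2.7*.7,-2,2),-2,18)
        if fr<2.5 and a>t0: print('LOST');break
    return a,off
E
python3 - <<'E'
from h import *
for a in range(0,126,15):
    P,R=step(np.radians(a),4); print(a,P.round(),ctrl.solve_ik(P,R))
print(arc(0,45,3.7))
for n in('top','scene'):
    p,d=optics.grab_frame(n); save(n+'3.png',cv2.resize(p[110:310,140:380],None,fx=3,fy=3))
E
```

```text
0 [545. 121.  26.] [ 6.39748255e-02  4.67252094e-01  1.73802344e+00 -4.44089210e-16
  9.36317121e-01  1.79185078e+00]
15 [548. 121.  44.] [0.05561459 0.47260374 1.6819081  0.01590687 1.05111439 1.7751488 ]
30 [554. 120.  60.] [0.04652102 0.49154057 1.61442996 0.02874112 1.16399804 1.76132763]
45 [564. 118.  73.] [0.03731632 0.52311211 1.53855314 0.03943305 1.27288865 1.74996791]
60 [576. 116.  83.] [0.02816444 0.56752331 1.45439219 0.04859552 1.37741738 1.74051874]
75 [593. 114.  88.] [0.01869168 0.62818951 1.35586157 0.05647064 1.48023724 1.7323035 ]
90 [610. 111.  90.] [0.01021425 0.69701156 1.25476038 0.06376705 1.57755998 1.7259981 ]
105 [626. 109.  86.] [0.00288226 0.77129498 1.15428046 0.07084724 1.66884428 1.72144746]
120 [638. 106.  78.] [-0.00315053  0.84736765  1.05936208  0.07802736  1.75278358  1.71851525]
0 off 3.7 press 8.3 lift -5.3 err rad 0.1 tan -0.9 y 21.8 fy -0.1 t 9.8
3 off 4.2 press 7.3 lift 1.5 err rad 0.3 tan -2.1 y 21.7 fy 1.7 t 10.1
6 off 4.9 press 7.5 lift 1.8 err rad 0.6 tan -2.6 y 21.7 fy 0.2 t 10.4
9 off 5.5 press 8.4 lift 1.6 err rad 0.8 tan -3.1 y 21.7
[... 244 characters left out ...]
ress 11.1 lift 1.8 err rad 1.6 tan -4.1 y 21.6 fy -0.4 t 11.7
24 off 6.0 press 10.6 lift 2.5 err rad 1.7 tan -4.0 y 21.6 fy -0.3 t 12.0
27 off 5.9 press 10.1 lift 2.0 err rad 1.9 tan -3.9 y 21.6 fy -0.5 t 12.2
30 off 5.8 press 11.1 lift 2.7 err rad 2.0 tan -4.0 y 21.7 fy 0.1 t 12.5
33 off 5.5 press 11.9 lift 2.6 err rad 2.1 tan -3.7 y 21.7 fy -0.9 t 12.8
36 off 5.0 press 10.1 lift 2.5 err rad 2.2 tan -3.2 y 21.7 fy -1.0 t 13.0
39 off 5.0 press 9.2 lift 1.7 err rad 2.4 tan -3.1 y 21.7 fy -0.8 t 13.3
42 off 5.2 press 11.5 lift 2.0 err rad 2.5 tan -3.1 y 21.7 fy -0.9 t 13.5
45 off 4.8 press 9.5 lift 1.9 err rad 2.6 tan -2.5 y 21.7 fy -1.2 t 13.8
(np.float64(45.0), np.float64(4.959029630962701))
```

View pics/scene3.png

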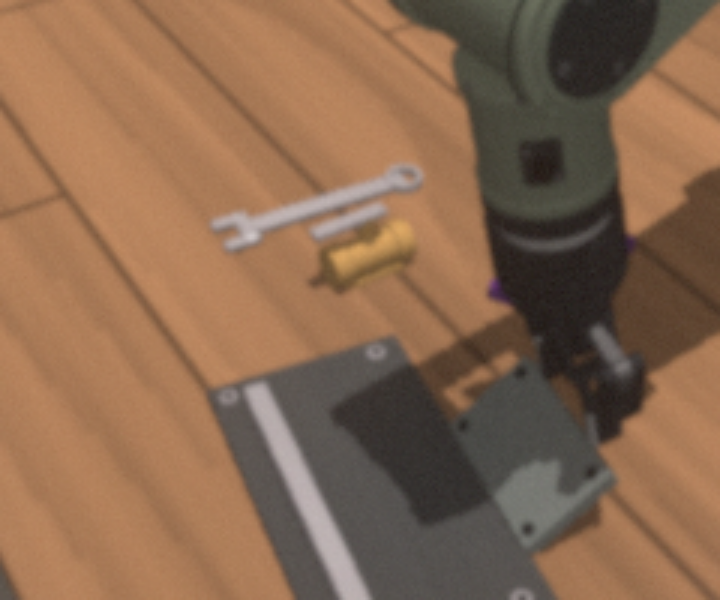

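The cover is tilted about 43° at the near edge, with its shadow on the plate at (420,440). The grip is steady (lift/press about 0.2), so I continue.

```bash
python3 - <<'E'
from h import *
print(arc(48,90,5))
for n in('top','scene'):
    p,d=optics.grab_frame(n); save(n+'4.png',cv2.resize(p[110:310,140:380],None,fx=3,fy=3))
E
```

```text
48 off 5.0 press 11.0 lift 1.4 err rad 2.8 tan -2.5 y 21.7 fy -0.5 t 14.2
51 off 4.7 press 9.4 lift 3.2 err rad 2.9 tan -2.0 y 21.7 fy -0.6 t 14.4
54 off 4.9 press 11.2 lift 2.3 err rad 3.0 tan -1.8 y 21.7 fy -0.7 t 14.7
57 off 4.6 press 10.8 lift 2.4 err rad 2.7 tan -1.5 y 21.7 fy -0.6 t 14.9
60 off 4.4 press 12.7 lift 2.1 err rad 2.1 tan -1.5 y 21.7 fy -1.7 t 15.2
63 off 3.7 press 14.4 lift 3.9 err rad 1.4 tan -1.0 y 21.7 fy -1.1 t 15.5
66 off 2.5 press 12.4 lift 2.7 err rad 0.6 tan -0.3 y 21.7 fy -1.9 t 15.7
69 off 1.9 press 12.4 lift 2.0 err rad -0.2 tan 0.0 y 21.7 fy -1.7 t 16.0
72 off 1.3 press 12.8 lift 2.9 err rad -0.9 tan 0.4 y 21.7 fy -1.1 t 16.3
75 off 0.6 press 11.5 lift 2.5 err rad -1.7 tan 0.7 y 21.7 fy -1.3 t 16.6
78 off 0.2 press 12.5 lift 2.7 err rad -2.5 tan 1.1 y 21.7 fy -1.6 t 16.8
81 off -0.5 press 11.4 lift 1.5 err rad -3.3 tan 1.4 y 21.7 fy -1.8 t 17.1
84 off -0.8 press 13.0 lift 2.7 err rad -4.1 tan 1.7 y 21.7 fy -1.4 t 17.4
87 off -1.6 press 12.5 lift 2.9 err rad -4.9 tan 2.0 y 21.7 fy -2.0 t 17.7
90 off -2.0 press 12.3 lift 2.3 err rad -5.8 tan 2.2 y 21.7 fy -2.2 t 17.9
(np.float64(90.0), np.float64(-2.0))
```

View pics/scene4.png

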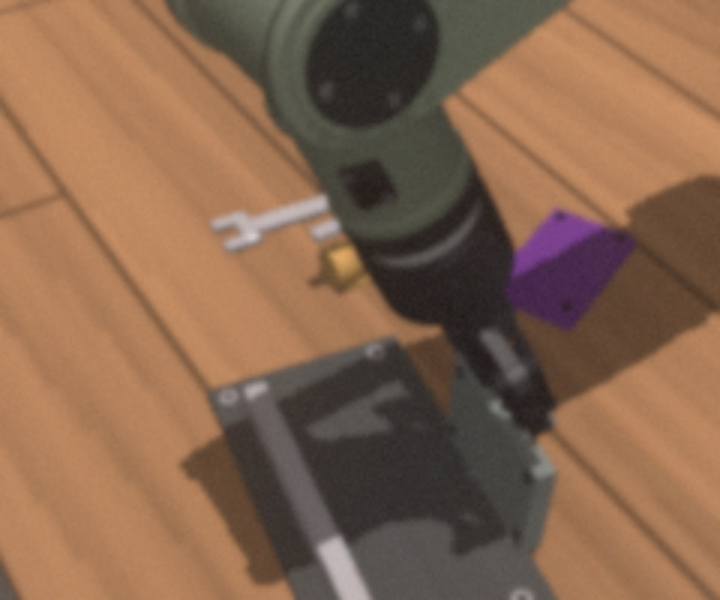

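The cover is upright at the plate's near edge in the scene crop (500,460). Its lower side rides on the step edge. I continue past upright until contact is lost.

```bash
sed -i 's/-2,18)/-18,18)/' h.py; python3 - <<'E'
from h import *
print(arc(93,118,-2.6,target=8))
ctrl.hold(.3); print(corner(),ff())
for n in('top','scene'):
    p,d=optics.grab_frame(n); save(n+'5.png',cv2.resize(p[110:310,140:380],None,fx=3,fy=3))
E
```

```text
93 off -2.6 press 13.7 lift 1.6 err rad -6.8 tan 2.4 y 21.7 fy -1.5 t 18.3
96 off -4.1 press 11.0 lift 2.0 err rad -7.7 tan 1.9 y 21.7 fy -1.5 t 18.6
99 off -4.8 press 11.9 lift 3.0 err rad -8.9 tan 2.0 y 21.6 fy -1.0 t 18.9
102 off -5.8 press 11.7 lift 3.0 err rad -10.2 tan 2.0 y 21.7 fy -0.9 t 19.1
105 off -6.8 press 12.0 lift 3.9 err rad -11.5 tan 2.1 y 21.6 fy -1.2 t 19.4
108 off -7.8 press 12.2 lift 1.7 err rad -12.8 tan 2.1 y 21.6 fy -1.7 t 19.7
111 off -8.9 press 12.1 lift 2.1 err rad -14.2 tan 2.1 y 21.7 fy -1.9 t 20.0
114 off -10.0 press 12.0 lift 2.8 err rad -15.7 tan 2.1 y 21.6 fy -1.0 t 20.2
117 off -11.0 press 13.7 lift 2.4 err rad -17.2 tan 2.0 y 21.6 fy -2.1 t 20.5
(np.float64(117.0), np.float64(-12.478106462420321))
[25.11475552 21.61146816 74.61316872] [ 4.36793112 -1.08691548 12.00180113]
```

View pics/scene5.png

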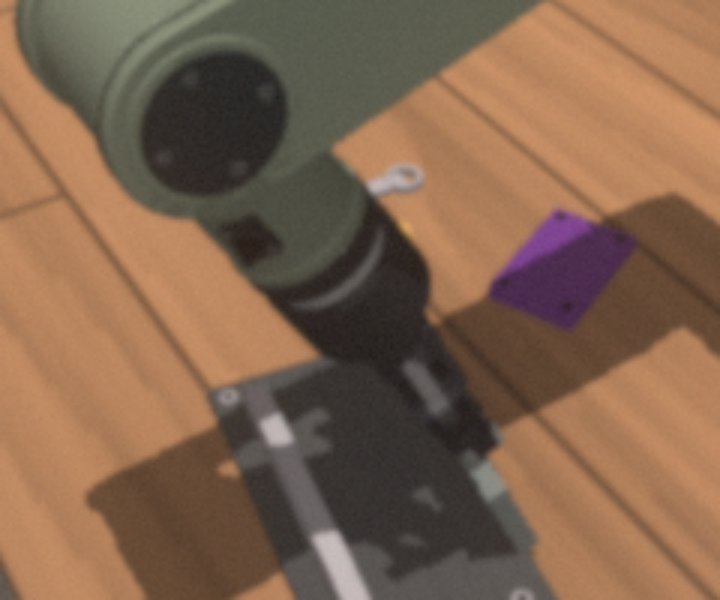

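View pics/top5.png

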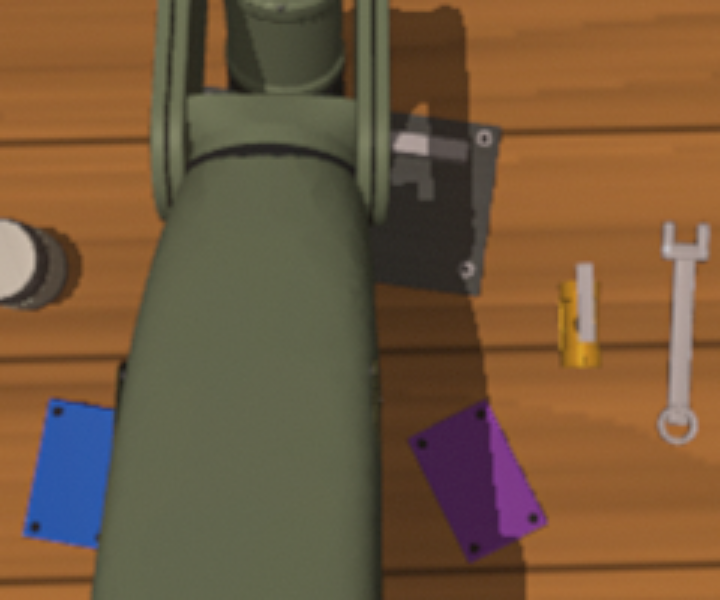

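The model gives a tilt of about 116°, with the cover's lower corner on the plate at x≈3 mm, so it is well past the tipping angle. The fingertips are still pressing with 12 N and holding it. I release along the cover's axis to let it fall.

```bash
python3 - <<'E'
from h import *
s=sensors.read_state(); p=s['eef_pos']; d=F@np.array([.44,0,.9])
ctrl.move_l(p+30*d,vel=100); ctrl.hold(.4); print(ff())
P,R=tcp(-90,140,22,0.); ctrl.move_l(P+0,R,vel=200)
ctrl.set_joints(np.array(sensors.read_state()['q'])+np.array([-0.9,0,0,0,0,0]))
print(sensors.read_state()['t'])
for n in('top','scene'):
    p,d=optics.grab_frame(n); np.save(n+'6.npy',p);np.save(n+'6d.npy',d);save(n+'6.png',cv2.resize(p[110:310,140:380],None,fx=3,fy=3))
E
```

```text
[-0.9562354  -1.19076568 -0.29762184]
24.4
```

View pics/scene6.png

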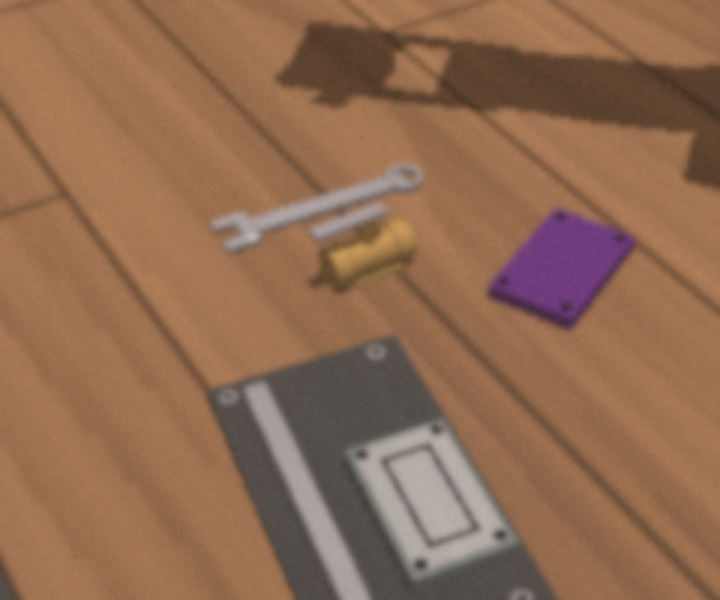

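View pics/top6.png

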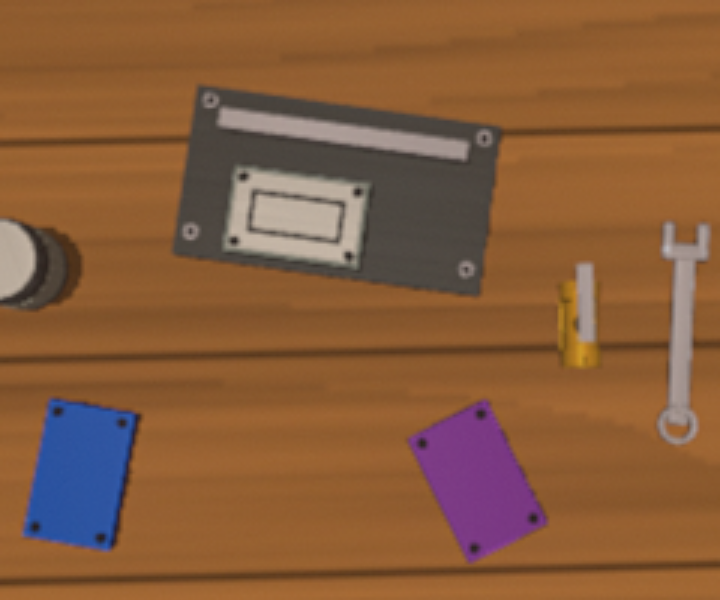

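The cover lies sealing face up, with the groove visible at top crop (297,215), flat on the plate and square. Now I measure it and push it to the stop.

```bash
cat >> h.py <<'E'
def meas(n,p):
    hsv=cv2.cvtColor(p,cv2.COLOR_RGB2HSV); m=np.zeros(p.shape[:2],np.uint8)
    roi=(slice(150,215),slice(200,300)); m[roi]=(hsv[roi][...,2]>100)&(hsv[roi][...,1]<80)
    k=cv2.morphologyEx(m,cv2.MORPH_OPEN,np.ones((8,8),np.uint8))
    k=cv2.morphologyEx(k,cv2.MORPH_CLOSE,np.ones((9,9),np.uint8))
    c,b=quad(k); P=(ray(n,b,22)-FO)@F
    return P, P.mean(0)
E
python3 - <<'E'
from h import *
P,m=meas('top',np.load('top6.npy')); print(P.round(1),m)
YP=float(m[1])
ctrl.set_joints(np.array(sensors.read_state()['q'])+np.array([0.9,0,0,0,0,0]))
ctrl.move_l(*tcp(-30,60,YP),vel=200)
ctrl.move_l(tcp(-30,14,YP)[0],vel=80); print(corner(),ff())
ctrl.move_l(tcp(-5,14,YP)[0],vel=60)
ctrl.move_l(tcp(25,14,YP)[0],vel=40); print(corner(),ff())
r=ctrl.move_l(tcp(42,14,YP)[0],vel=12,threshold=6); s=sensors.read_state(); print(r,corner(s),ff(s),s['t'])
E
```

```text
[[ 51.1  62.2  22. ]
 [ 60.2  -4.2  22. ]
 [ 10.2 -11.2  22. ]
 [  1.1  54.9  22. ]] [30.63350353 25.41617985 22.        ]
[-29.97852475  25.4406114   13.76932957] [-0.02049299  0.13354965 -0.21903026]
[25.44473461 25.40376303 14.14117971] [ 0.14268735 -0.02817676  0.3982684 ]
True [33.72498114 25.4069046  13.11326937] [ 0.83300745  0.4340343  -0.15225904] 29.9333
```

```bash
python3 - <<'E'
from h import *
YP=25.4
for x in(34,35,36,37,38):
    ctrl.move_l(tcp(x,14,YP)[0],vel=15); s=sensors.read_state(); print(x,corner(s).round(2),ff(s).round(2))
    if ff(s)[0]<-9: break
ctrl.move_l(tcp(-10,14,YP)[0],vel=60)
ctrl.move_l(tcp(-60,140,YP)[0],vel=200)
ctrl.set_joints(np.array(sensors.read_state()['q'])+np.array([-0.9,0,0,0,0,0]))
print(sensors.read_state()['t'])
for n in('top','scene'):
    p,d=optics.grab_frame(n); np.save(n+'7.npy',p);np.save(n+'7d.npy',d)
    save(n+'7.png',cv2.resize(p[130:220,190:320] if n=='top' else p[210:350,200:360],None,fx=5 if n=='scene' else 6,fy=5 if n=='scene' else 6)[:600,:800])
E
```

```text
34 [34.07 25.33 13.83] [-0.19  0.03  0.38]
35 [34.29 25.39 13.7 ] [-2.09  0.47  1.08]
36 [34.34 25.38 13.64] [-4.46 -0.2   2.04]
37 [34.37 25.38 13.59] [-7.92  0.04  5.07]
38 [34.41 25.38 13.53] [-9.55 -1.2   6.78]
34.8167
```

View pics/top7.png

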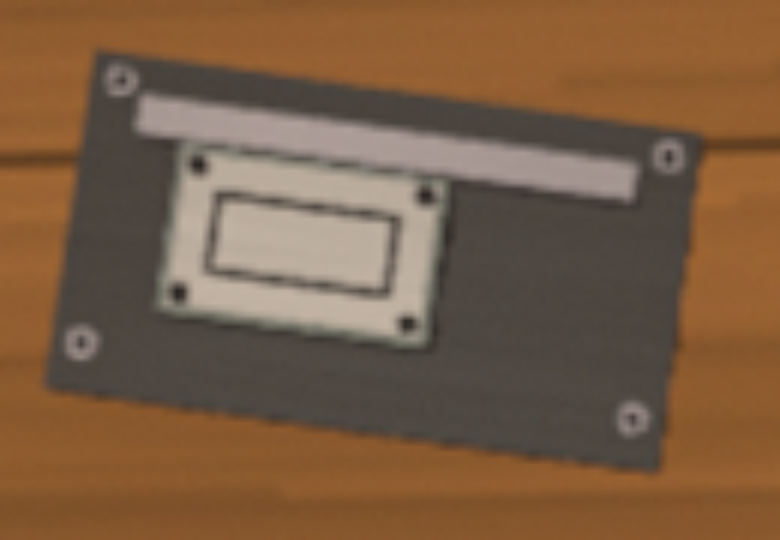

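View pics/scene7.png

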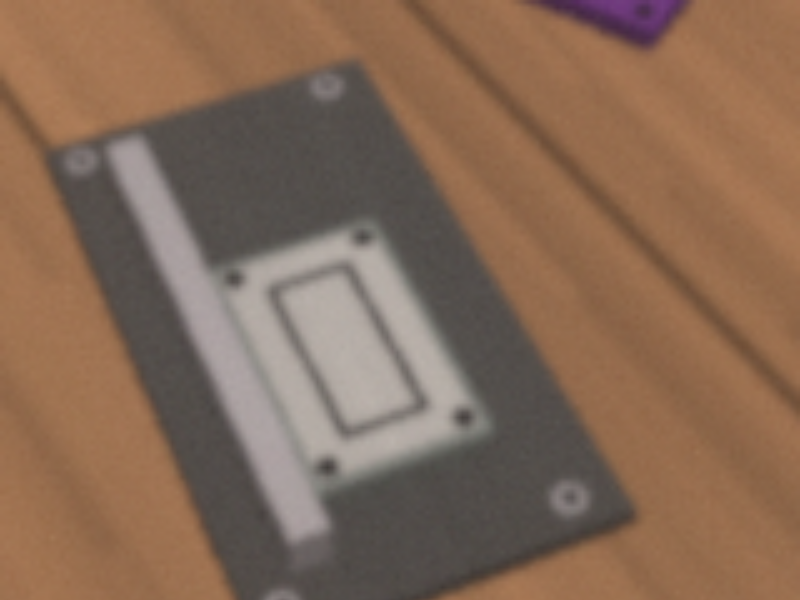

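The cover is flush along the stop bar in both views: the hole line slopes 7.7° and the bar 7.4° in the top crop. I do a last check that the bystanders haven't moved, then hand in.

```bash
python3 - <<'E'
from h import *
a=np.load('top0.npy').astype(int);b=np.load('top7.npy').astype(int); d=abs(a-b).max(2)
for n,(x0,y0,x1,y1) in dict(can=(120,178,168,218),valve=(322,192,345,238),wrench=(355,180,382,262)).items(): print(n,(d[y0:y1,x0:x1]>40).mean())
c=optics.camera_params('top'); D=np.load('top7d.npy'); px=np.array([[190+291/6,130+245/6]])
for u,v in px: 
    X=c['R'].T@(np.linalg.inv(c['mtx'])@[u,v,1]*D[int(v),int(u)]-c['t']); print('cover middle (fixture)',(F.T@(X-FO)).round(1), (F.T@(ray('top',px,22)[0]-FO)).round(1))
ctrl.finish_job()
E
```

```text
can 0.0
valve 0.0
wrench 0.0
cover middle (fixture) [67.4 31.6 24.7] [67.8 32.  22. ]
the job is handed in; nothing more can be done
```

I flipped the cover and pushed it home against the back stop, then handed the job in at about 35 s of the 72 s. The hand-in gave no verdict.

I pushed the grey cover square against the step with two open fingertips. I then tipped it over the near edge along an arc, pressing about 7–14 N. I let it fall onto the plate and pushed it along to the stop bar with about 9.5 N.

**Last checks:**
- **Cover:** in both views it lies flat, sealing face up, flush with the stop and square to it within about 0.3°. It is wholly on the plate, with its middle at y ≈ 32 mm.
- **Distance from the stop:** the camera puts the cover's middle at x ≈ 67.5 mm, against 70 mm for fully home. The fingertip contact puts it nearer 69.4–70 mm. The roughly 2 mm difference is within the calibration error, and both values are inside the 66–73 mm limits.
- **Height:** the depth reading put the top face at 24.7 mm, where 22 mm is expected. This disagrees by about 2.7 mm, slightly more than the calibration error; I did not look into it, since the views show the cover flat.
- **Can, valve and wrench:** no change between the first and last top pictures.
- **Robot:** it was clear of everything when I handed in.

One measurement failed. My outline of the flipped cover before the last push came out too small (about 67 by 51 mm), so I used only its middle to aim the push. The cover's middle ended about 6 mm to one side of that aim, which did no harm.

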